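# Gauge a loudspeaker driver, then hold it twisted home in the test socket

### The arm

A 7-joint arm with a two-finger parallel gripper is mounted at the origin on the work surface. World frame = base frame: x ahead of the robot, y to its left, z up, the work surface at z = 0. Lengths are in m, angles in degrees, forces in N, time in s.
With the tool pointing down it reaches from about 0.4 to 0.875 m from the base axis. Payload 19.3 kg.
Tool frame: the origin (TCP) lies on the mounting face of the last link; the fingertips stand 173 mm ahead of it and the grasp point (between the pads) lies 155 mm ahead of it; z points along the fingers, y is the line along which they close (so a half turn about z gives the same grasp; the last joint's range is limited). The gripper opens to 85 mm and grips with 20 to 120 N. Pads are 22 mm wide; open, the fingers measure 114 mm over their backs; the gripper's body (76 mm by 85 mm) begins 54 mm behind the grasp point. The pads swing forward as they close: fully open they stand 13 mm farther back than shut.
Start: joints at [-4.022, 29.874, -2.08, 91.645, 1.215, 58.505, -6.463], TCP at [0.625, -0, 0.405] pointing down, gripper open.
Joint ranges: [-166.77, 166.77], [-17.47, 122.26], [-85.68, 81.53], [9.62, 139.38], [-72.42, 252.41], [9.2, 110.78], [-144.41, 144.41]. Speed limits (degrees/s): [108.29, 108.29, 136.94, 136.94, 172.46, 172.46, 172.46].

### API

Orientations are given as a 3x3 rotation matrix whose columns are the frame's x, y, z axes.
In Python, from bench import ctrl gives the robot as it stands.
- The arm moves only by the shell command python3 shift.py 'ROWS'. ROWS is a JSON object whose key "segments" holds a list of rows, 1 to 8 of them, each of 5 numbers: the finger opening in m, then dx, dy, dz in units of 50 mm, then a turn about the tool's z in units of 2 degrees; each row shifts and turns the commanded pose from where the row before left it, along the tool's axes as they then stand; what a row does not reach is not made up. A row lasts 1/8 s, in which the tool goes at most 0.0625 m and 10.7 degrees, less where a joint would pass 70% of its speed; a pose out of reach is approached as far as the arm can. The fingers move at their own pace and stop on an object; the grip force is fixed at half the most. Time passes only in rows, so rows that do not move let the fingers close. It prints the time, the measured TCP pose, the force, the opening and the grip force at its end. Input that does not fit is refused with a message, and nothing moves.
- ctrl.observe(): the state, without advancing time (a new reading comes with each control period).
- ctrl.snapshot(name): name is "scene" or "side" or "wrist"; returns the picture (384x512x3 uint8, red, green, blue); there is no depth.
- ctrl.calibration(name): a dict with "mtx" (3x3 intrinsics, pixels), "dist_coeffs" ([k1, k2, p1, p2, k3] as OpenCV has them; the pictures are not rectified), "R" (3x3) and "t" (3): a world point X has camera coordinates R X + t; the wrist camera has in their place "T_tool_cam" (4x4, takes a point from camera to tool coordinates, whose origin is the TCP and whose axes are the flange's). Camera axes: x right, y down, z forward; pixel columns grow to the right and rows downward; lengths in m; the calibration is good to about 2 mm. A picture is of the moment at which its call begins: read the wrist's pose just before it. calibration takes no time and is no camera call.
- ctrl.hand_in(): hands the job in; it is judged then, once.
The state is a dict: "t": time; "q": joint angles; "dq": joint speeds; "joint_torque": joint torques, N m; "ee_pos": TCP position; "eef_rot": TCP orientation; "force": force on the tool from outside, world axes, zero at the start; "torque": the same for the moment, N m; "gripper_width": finger opening in m; "grasp_force": force on a finger pad.
Only numpy, scipy, OpenCV 4.12 (cv2) and the standard library are available. Lean on these libraries where they do the work, as an engineer would, in place of code of your own. Each camera call takes 0.05 s, during which the arm holds its last target. There are 200 camera calls.

### The job

Check the loudspeaker driver that lies on the blue mat: first lower it, magnet up, onto the height gauge and keep its front rim pressed flat on the anvil for about half a second so that the sprung foot gives a steady reading. Then take it to the test socket, put its two ears through the two entry slots, push it down against the spring, twist it a quarter turn clockwise (seen from above) to the stop and hold it there: the socket springs back when released, so finish while your gripper is still holding the driver turned home. Leave the other drivers and the things lying about where they are.

Things in the scene. Friction and masses are not known exactly. Their poses are not given: they have to be found in the camera images.
- driver: The loudspeaker driver to check, 0.11 kg, magnet up on the blue mat. Origin: centre of its front rim (flat underside); z up. Black round frame 43 mm across, 4 mm thick, with two flat ears at its +x and -x: 68 mm over both, each 12 mm wide, 4 mm thick, flush with the rim; a half turn makes no difference. Small green terminal board at +y. Total height 30 mm.
- driver_magnet (a point): Centre of the driver's round magnet, 21 mm above its rim: 32 mm across, from 12 to 30 mm above the rim, black with a silver top. Grip it here, from any side. Below it the dark basket is 35 to 39 mm across. The dome of the driver's face sits 1.5 mm inside the rim.
- mat: Fixed blue rubber mat, 110 x 110 x 2 mm, under the driver. Origin: centre of its underside.
- gauge: Fixed height gauge. Origin: centre of its underside on the table, under the round anvil. Dark steel base 88 mm across, narrowing to a bright flat round anvil 66 mm across whose face is 30 mm above the table. A dial (58 mm across) stands 93 mm from the anvil's axis along the gauge's +x, its top 59 mm above the table.
- gauge_anvil (a point): Centre of the anvil's face, where the rim of the driver is to rest flat, 30 mm above the table; z up.
- gauge_foot (a joint): The gauge's sprung foot, an 8 mm pin in the middle of the anvil: 0 when up (6 mm proud of the anvil), grows in m as it is pressed down. With the driver's rim flat on the anvil it reads 0.0045. Its spring pushes back with 0.5 to 2.5 N.
- socket: Fixed test socket: grey box 120 x 120 x 45 mm with a round aluminium collar on top, 86 mm across, collar top 67 mm above the table. Origin: centre of the underside; the collar is on its z axis. Blue marks on the collar at the socket's +x and -x: entry slots. Red marks at +y and -y: where the ears end after the quarter turn, clockwise seen from above.
- socket_mouth (a point): Centre of the collar's mouth, level with its top, 67 mm above the table; x points to an entry slot, z up. Mouth 54 mm across; the inward lip, 5 mm thick (underside 62 mm above the table), is cut by two entry slots 19 mm wide at +x and -x, reaching 36 mm from the axis. The ears go down through them and turn under the lip.
- contact_plate (a joint): Depth in m of the round brass plate in the socket on which the driver's rim rests: 0 when up (4 mm below the collar's top), 0.009 at the bottom. Spring: 3.6 N at 0, 11.7 N at 0.009. The ears pass under the lip from 0.005 on; 0.007 to 0.008 turns freely. Four orange dogs on it, 4 mm high, take the ears between them with 2 mm to spare each side and turn with them.
- contact_turn (a joint): Turn in rad of the same contact plate, clockwise seen from above: 0 at rest (dogs at the entry slots), stop at 1.5. A return spring pushes it back with 0.06 N m at 0 and 0.15 N m at the stop. Because of the play at the dogs the driver itself may turn up to 0.15 rad further than this joint.
- spare1: Another driver, like the one to check, lying on the cardboard sheet; leave it alone. Origin: centre of its underside.
- spare2: As spare1.
- spare3: As spare1.
- spare4: As spare1.
- tape_roll: Roll of pale green tape standing on its side face, 104 mm across, 48 mm high; leave it alone. Origin: centre of its underside.
- screwdriver: Screwdriver, about 200 mm long, lying on the bench; leave it alone. Origin: underside, about its middle.
- flux_bottle: White bottle with a red cap, 54 mm across, 130 mm high; leave it alone. Origin: centre of its underside.
- grease_jar: Small clear jar with a blue lid, 60 mm across, 55 mm high; leave it alone. Origin: centre of its underside.

How it is judged:
By the outcome, as a careful person would: the job done as asked, in the order asked, and still so for the second after the job is handed in, while the arm keeps its last pose, push and grip.
It also fails if it takes over 48 s, if anything falls off the work surface, if the arm or the gripper's body presses on something with over 40 N, if the wrist force passes 120 N, or if a joint passes its speed limit or range.

## Working session

There is one attempt and no reset: what is moved stays moved. The work goes in short steps, Python scripts to look and compute and a shell command to move; the robot and the scene stay as the last step left them, time stands still between calls to the robot, and variables do not carry over. Pictures are saved under pics/ and viewed, at most 10 in all, crops included, and the job is handed in when it is done.

```bash
ls; mkdir -p pics; python3 - <<'E'
from bench import ctrl
import cv2,numpy as np
s=ctrl.observe();print({k:np.round(v,3).tolist() for k,v in s.items()})
for n in ["scene","side","wrist"]:
    im=ctrl.snapshot(n);cv2.imwrite(f"pics/{n}0.png",im[:,:,::-1])
    print(n,{k:np.round(v,3).tolist() for k,v in ctrl.calibration(n).items()})
E
```

```text
bench.py
pics
shift.py
{'t': 0.0, 'q': [-4.02, 29.911, -2.082, 91.673, 1.215, 58.502, -6.462], 'dq': [-0.012, -0.056, 0.002, -0.056, 0.001, -0.079, -0.073], 'joint_torque': [-0.004, -92.711, 1.978, -36.993, 0.018, 0.008, -0.0], 'ee_pos': [0.625, -0.0, 0.404], 'eef_rot': [[0.0, 1.0, -0.001], [1.0, -0.0, -0.0], [-0.0, -0.001, -1.0]], 'force': [0.035, 0.273, -0.094], 'torque': [0.044, 0.015, -0.026], 'grasp_force': 0.0, 'gripper_width': 0.086}
scene {'mtx': [[452.244, 0.0, 250.424], [0.0, 452.244, 189.741], [0.0, 0.0, 1.0]], 'dist_coeffs': [0.059, 0.0, 0.0, 0.0, 0.0], 'R': [[-0.743, 0.67, -0.006], [0.429, 0.468, -0.773], [-0.515, -0.577, -0.635]], 't': [0.424, -0.175, 1.596]}
side {'mtx': [[386.626, 0.0, 253.699], [0.0, 386.626, 192.066], [0.0, 0.0, 1.0]], 'dist_coeffs': [-0.094, 0.0, 0.0, 0.0, 0.0], 'R': [[0.876, -0.483, -0.012], [-0.331, -0.583, -0.742], [0.351, 0.654, -0.67]], 't': [-0.479, 0.217, 1.104]}
wrist {'mtx': [[342.071, 0.0, 257.359], [0.0, 342.071, 185.178], [0.0, 0.0, 1.0]], 'dist_coeffs': [-0.053, 0.0, 0.0, 0.0, 0.0], 'T_tool_cam': [[-0.001, -0.962, -0.272, 0.069], [1.0, -0.001, 0.0, -0.0], [-0.0, -0.272, 0.962, 0.03], [0.0, 0.0, 0.0, 1.0]]}
```
View pics/scene0.png

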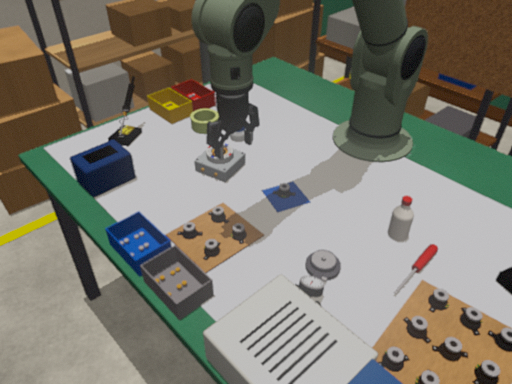

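View pics/side0.png

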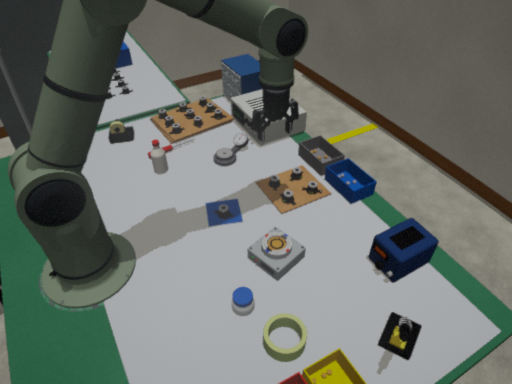

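View pics/wrist0.png

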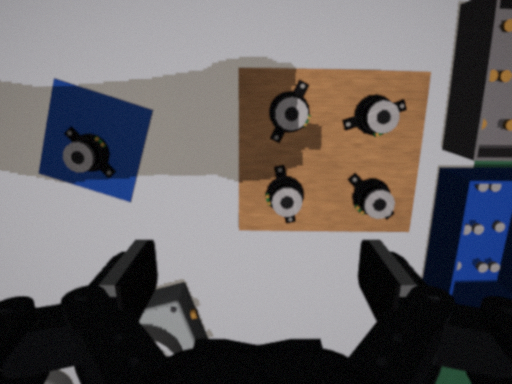

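The wrist picture shows the target driver's silver top at about (79,155) on the blue mat. The gauge is at scene (323,262), with its dial at (312,286). The socket is at side (277,245).

```bash
cat > h.py <<'E'
import numpy as np,cv2
from bench import ctrl
def ray(n,p,s=None):
    c=ctrl.calibration(n);u=cv2.undistortPoints(np.float64(p).reshape(1,1,2),np.array(c["mtx"]),np.array(c["dist_coeffs"])).ravel()
    d=np.array([*u,1.])
    if n=="wrist":
        T=np.array(c["T_tool_cam"]);R=np.array(s["eef_rot"])
        return R@T[:3,3]+np.array(s["ee_pos"]),R@T[:3,:3]@d
    R=np.array(c["R"]);return -R.T@np.array(c["t"]),R.T@d
def pt(n,p,z,s=None):
    o,d=ray(n,p,s);return o+d*(z-o[2])/d[2]
def snap(n,f=None):
    s=ctrl.observe();im=ctrl.snapshot(n)[:,:,::-1].copy()
    if f:cv2.imwrite("pics/"+f,im)
    return s,im
def blobs(m,a=15):
    k,_,st,c=cv2.connectedComponentsWithStats(m.astype(np.uint8))
    return [(st[i,4],c[i].round(1).tolist()) for i in range(1,k) if st[i,4]>=a]
E
python3 - <<'E'
from h import *
s=ctrl.observe()
print("drv",pt("wrist",(79,155),.032,s),pt("scene",(285,187),.032),pt("side",(223,209),.032))
print("ears",pt("wrist",(70,132),.006,s),pt("wrist",(110,173),.006,s))
print("gauge",pt("scene",(323,262),.03),pt("side",(225,156),.03))
print("dial",pt("scene",(312,286),.059),pt("side",(240,141),.059))
print("sock",pt("side",(277,244),.067),pt("scene",(219,156),.067))
E
```

```text
drv [0.44099495 0.0049664  0.032     ] [0.43922952 0.0073312  0.032     ] [ 0.43281226 -0.00625642  0.032     ]
ears [0.42040195 0.02556372 0.006     ] [ 0.45974878 -0.02049293  0.006     ]
gauge [0.57811254 0.27548608 0.03      ] [0.5615736  0.24697397 0.03      ]
dial [0.67256408 0.32090216 0.059     ] [0.63688347 0.2683681  0.059     ]
sock [ 0.49060671 -0.23939968  0.067     ] [ 0.51331032 -0.20990923  0.067     ]
```

Units first: shifts go in units of 50 mm and turns go in units of 2 degrees. So 0.055 m is 1.1, 0.013 m is 0.26.

```bash
python3 shift.py '{"segments": [[0.085, 1, -0.22, 0.26, 0], [0.085, 1.1, -0.22, 0.26, 0], [0.085, 1.1, -0.22, 0.26, 0], [0.085, 1.1, -0.22, 0.26, 0], [0.085, 1, -0.22, 0.26, 0], [0.085, 0, 0, 0, 0], [0.085, 0, 0, 0, 0]]}'
python3 -c "
from h import *
snap('wrist','w1.png')"
python3 shift.py '{"segments": [[0.085, -1.2, -0.2, 0, 0], [0.085, -1.2, -0.2, 0, 0], [0.085, -1.2, -0.2, 0, 0], [0.085, -1.2, -0.2, 0, 0], [0.085, -1.2, -0.2, 0, 0], [0.085, -1.2, -0.2, 0, 0], [0.085, -1.2, -0.2, 0, 0], [0.085, -1.2, 0, 0, 0]]}'
python3 shift.py '{"segments": [[0.085, 0, 0, 0, 0], [0.085, 0, 0, 0, 0]]}'
python3 -c "
from h import *
snap('wrist','w2.png')"
```

```text
t: 1.02
ee_pos: [0.5701, 0.2646, 0.3395]
eef_rot: [[0.0, 1.0, -0.0], [1.0, -0.0, -0.001], [-0.001, -0.0, -1.0]]
force: [0.1, -0.3, -0.4]
gripper_width: 0.0849
grasp_force: 0.0
t: 2.08
ee_pos: [0.4986, -0.2182, 0.3404]
eef_rot: [[0.002, 1.0, 0.001], [1.0, -0.002, -0.001], [-0.001, 0.001, -1.0]]
force: [0.9, -0.1, 0.0]
gripper_width: 0.085
grasp_force: 0.0
t: 2.33
ee_pos: [0.4995, -0.2158, 0.3399]
eef_rot: [[0.002, 1.0, 0.0], [1.0, -0.002, 0.0], [0.0, 0.0, -1.0]]
force: [0.6, 0.8, -0.2]
gripper_width: 0.0851
grasp_force: 0.0
```

```bash
python3 -c "
import cv2,numpy as np
a=cv2.imread('pics/w1.png');b=cv2.imread('pics/w2.png')
cv2.imwrite('pics/w12.png',cv2.resize(np.vstack([a[:300],b[:300]]),None,fx=1,fy=1))"
```

```text
(no output)
```

View pics/w12.png

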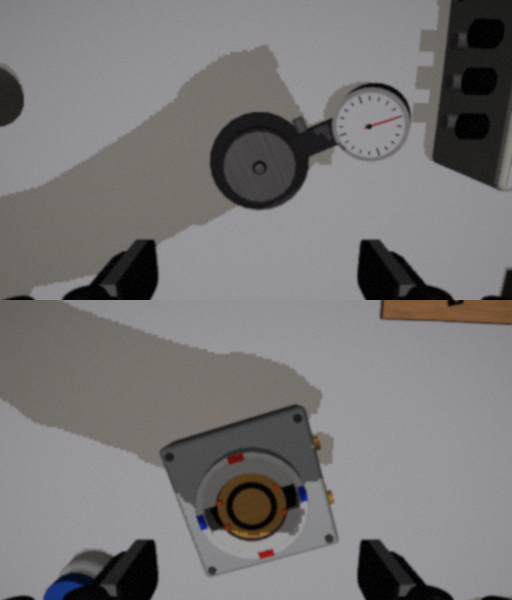

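The upper frame (w1) shows the anvil with its pin at (260,167) and the dial to the upper right. The lower frame (w2) has blue marks at about (202,222) and (302,194), and red marks at about (235,159) and (266,254).

In the tool's units: 0.055 m is 1.1, -0.015 m is -0.3, 10 degrees is 5.

```bash
python3 - <<'E'
from h import *
R=np.array([[0,1,0],[1,0,0],[0,0,-1.]])
s1=dict(ee_pos=[.5701,.2646,.3395],eef_rot=R)
s2=dict(ee_pos=[.4995,-.2158,.3399],eef_rot=[[.002,1,0],[1,-.002,0],[0,0,-1]])
a=cv2.imread('pics/w1.png');b=cv2.imread('pics/w2.png').astype(int)
g=cv2.cvtColor(a,cv2.COLOR_BGR2GRAY)
c=cv2.HoughCircles(cv2.GaussianBlur(g,(5,5),1),cv2.HOUGH_GRADIENT,1,60,param1=60,param2=18,minRadius=30,maxRadius=60)
print(c)
m=np.zeros_like(g);m[110:215,205:315]=1
print("dark",blobs((g<55)&(m>0)))
print("anvil",pt("wrist",(260,167),.036,s1))
B,G,Rr=b[...,0],b[...,1],b[...,2]
bl=[x for x in blobs((B>Rr+60)&(B>G+40)) if x[1][1]<300];rd=[x for x in blobs((Rr>G+70)&(Rr>B+70)) if x[1][1]<300]
print(bl,rd)
for q in (bl,rd):
    P=[pt("wrist",x[1],.067,s2) for x in q if 150<x[1][0]<350]
    print(np.round(P,4),np.mean(P,0) )
    if len(P)==2: d=P[1]-P[0];print(np.degrees(np.arctan2(d[1],d[0])),np.hypot(*d[:2]))
E
python3 shift.py '{"segments": [[0.085, 1.1, -0.3, 0, 5], [0.085, 1.1, -0.3, 0, 5], [0.085, 1.1, -0.3, 0, 5], [0.085, 1.1, -0.3, 0, 5], [0.085, 0, 0, 0, 5], [0.085, 0, 0, 0, 0], [0.085, 0, 0, 0, 0]]}'
python3 -c "
from h import *
s,_=snap('wrist','w3.png');import json;json.dump({k:np.array(v).tolist() for k,v in s.items()},open('s3.json','w'));print(s['ee_pos'],s['q'])"
```

```text
[[[257.5 160.5  48. ]
  [370.5 126.5  34.4]]]
dark [(np.int32(3853), [262.6, 152.8]), (np.int32(121), [259.1, 166.6])]
anvil [0.57210559 0.27211251 0.036     ]
[(np.int32(75), [302.8, 194.3]), (np.int32(73), [201.7, 223.3]), (np.int32(511), [58.7, 291.6])] [(np.int32(72), [235.1, 158.2]), (np.int32(79), [265.9, 253.7])]
[[ 0.5331 -0.2222  0.067 ]
 [ 0.4568 -0.2452  0.067 ]] [ 0.49496031 -0.23368864  0.067     ]
-163.25058455060005 0.0796006364412163
[[ 0.4833 -0.1948  0.067 ]
 [ 0.5059 -0.2708  0.067 ]] [ 0.49460936 -0.23282573  0.067     ]
-73.47957092676086 0.07924010320185809
t: 3.25
ee_pos: [0.4983, 0.0063, 0.3398]
eef_rot: [[0.759, 0.651, 0.0], [0.651, -0.759, -0.0], [-0.0, 0.0, -1.0]]
force: [-0.3, -0.6, -0.4]
gripper_width: 0.0849
grasp_force: 0.0
[0.49834586 0.0063369  0.33979789] [-14.57487393  23.89853796   9.10865206 114.52157846  -5.49668769
  41.97800648 -51.50338579]
```

```bash
python3 -c "
import cv2
a=cv2.imread('pics/w3.png');cv2.imwrite('pics/w3v.png',a[:300])"
```

```text
(no output)
```

View pics/w3v.png

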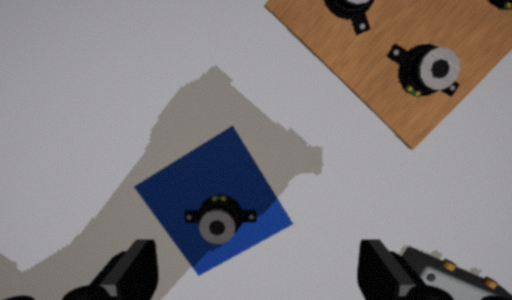

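The driver's magnet top is at (217,227), and its ears at (189,216) and (251,216) are already nearly parallel to the tool's y axis.

```bash
python3 - <<'E'
from h import *
import json
s=json.load(open('s3.json'));a=cv2.imread('pics/w3.png').astype(int)
sat=a.max(2)-a.min(2);m=(a.min(2)>75)&(sat<40);k=np.zeros(m.shape,bool);k[200:255,190:250]=1
print(blobs(m&k))
cs,_=cv2.findContours((m&k).astype(np.uint8),cv2.RETR_EXTERNAL,cv2.CHAIN_APPROX_NONE)
c=max(cs,key=cv2.contourArea);(cx,cy),r=cv2.minEnclosingCircle(c);print(cx,cy,r,cv2.fitEllipse(c))
dk=(a[...,0]<70)&(a[...,2]<60)&k|((a.max(2)<60)&(np.arange(512)[None]>178)&(np.arange(512)[None]<262)&(np.arange(384)[:,None]>190)&(np.arange(384)[:,None]<245))
ys,xs=np.where(dk[:,183:200]);l=(xs.mean()+183,ys.mean());ys,xs=np.where(dk[:,243:258]);r_=(xs.mean()+243,ys.mean());print(l,r_)
R=np.array(s['eef_rot']);p=np.array(s['ee_pos'])
e=[pt("wrist",x,.006,s) for x in (l,r_)];t=pt("wrist",cv2.fitEllipse(c)[0],.032,s)
d=e[1]-e[0];print("top",t,"earsmid",(e[0]+e[1])/2,"yaw",np.degrees(np.arctan2(d[1],d[0])),"toolyaw",np.degrees(np.arctan2(R[1,1],R[0,1])))
print("tool shift",R.T@(t-p),R.T@((e[0]+e[1])/2-p))
E
```

```text
[(np.int32(433), [216.6, 226.3]), (np.int32(46), [245.2, 252.1])]
217.25335693359375 227.16143798828125 16.700593948364258 ((216.45692443847656, 226.7359619140625), (28.347858428955078, 31.50922393798828), 107.13106536865234)
(np.float64(192.75133689839572), np.float64(221.63903743315507)) (np.float64(248.78061224489795), np.float64(213.80102040816325))
top [0.43911379 0.00308031 0.032     ] earsmid [0.43842017 0.0012921  0.006     ] yaw -40.860064036138944 toolyaw -49.359486202741984
tool shift [-0.04706131 -0.03612801  0.30779633] [-0.04875185 -0.0352246   0.33379642]
```

In the tool's units: 0.03 m is 0.6, -0.024 m is -0.48.

```bash
python3 shift.py '{"segments": [[0.085, -0.48, -0.36, 0.6, 0], [0.085, -0.47, -0.36, 0.6, 0], [0.085, 0, 0, 0.6, 0], [0.085, 0, 0, 0, 0], [0.085, 0, 0, 0, 0]]}'
python3 -c "
from h import *
s,a=snap('wrist');cv2.imwrite('pics/w4.png',cv2.resize(a[150:384,120:400],None,fx=2,fy=2));import json;json.dump({k:np.array(v).tolist() for k,v in s.items()},open('s4.json','w'))"
```

```text
t: 3.92
ee_pos: [0.4395, 0.0027, 0.2505]
eef_rot: [[0.761, 0.648, 0.001], [0.648, -0.761, 0.0], [0.001, 0.0, -1.0]]
force: [-0.2, -0.9, 0.3]
gripper_width: 0.0852
grasp_force: 0.0
```

View pics/w4.png

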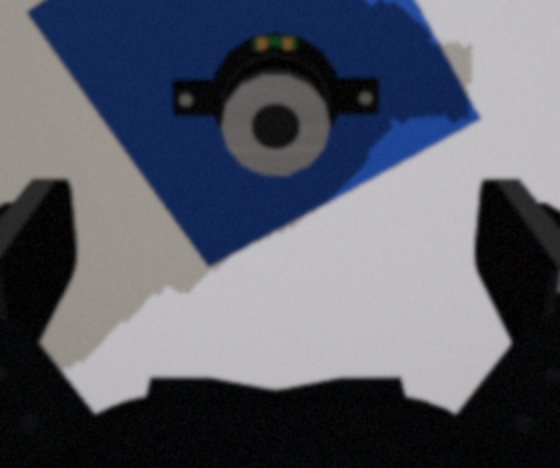

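The magnet ring is centred at crop (275,124), full-frame (257.5,212). The ear holes at (213,200) and (303,199) lie along the tool's y axis.

```bash
python3 - <<'E'
from h import *
import json
s=json.load(open('s4.json'));R=np.array(s['eef_rot']);p=np.array(s['ee_pos'])
f=lambda x,y,z:R.T@(pt("wrist",(120+x/2,150+y/2),z,s)-p)
a,b=f(186,100,.006),f(366,98,.006);print(f(275,124,.032),(a+b)/2,np.degrees(np.arctan2(b[0]-a[0],b[1]-a[1])))
E
```

```text
[-0.0004233  -0.00022045  0.21851566] [-1.27813293e-03  9.02042541e-05  2.44515238e-01] 0.6409282910554669
```

In the tool's units: -0.001 m is -0.02, 0.033 m is 0.66, -0.6 degrees is -0.3.

```bash
python3 shift.py '{"segments": [[0.085, -0.02, 0, 0.66, -0.3], [0.085, 0, 0, 0.66, 0], [0.085, 0, 0, 0, 0], [0.032, 0, 0, 0, 0], [0.02, 0, 0, 0, 0], [0.02, 0, 0, 0, 0], [0.02, 0, 0, 0, 0], [0.02, 0, 0, 0, 0]]}'; python3 shift.py '{"segments": [[0.02, 0, 0, 0, 0], [0.02, 0, 0, 0, 0]]}'
```

```text
t: 4.97
ee_pos: [0.4386, 0.0025, 0.1848]
eef_rot: [[0.755, 0.656, 0.002], [0.656, -0.755, 0.0], [0.002, 0.001, -1.0]]
force: [-2.6, -0.3, 23.5]
gripper_width: 0.0306
grasp_force: 59.0
t: 5.22
ee_pos: [0.4386, 0.0024, 0.1848]
eef_rot: [[0.755, 0.656, 0.002], [0.656, -0.755, 0.0], [0.002, 0.001, -1.0]]
force: [-2.8, 0.1, 23.2]
gripper_width: 0.0311
grasp_force: 59.0
```

In the tool's units: -0.04 m is -0.8, -0.02 m is -0.4.

```bash
python3 shift.py '{"segments": [[0.02, 0, 0, -0.4, 0], [0.02, 0, 0, -0.8, 0], [0.02, 0, 0, -0.8, 0], [0.02, 0, 0, 0, 0], [0.02, 0, 0, 0, 0]]}'
python3 -c "
from h import *
s,a=snap('wrist');cv2.imwrite('pics/w5.png',cv2.resize(a[190:384,120:400],None,fx=2,fy=2));print(s['q'][6])"
```

```text
t: 5.85
ee_pos: [0.4381, 0.0025, 0.2836]
eef_rot: [[0.754, 0.656, 0.0], [0.656, -0.754, 0.0], [0.0, 0.0, -1.0]]
force: [-0.1, 1.3, -1.2]
gripper_width: 0.0304
grasp_force: 59.1
-50.28687078446198
```

View pics/w5.png

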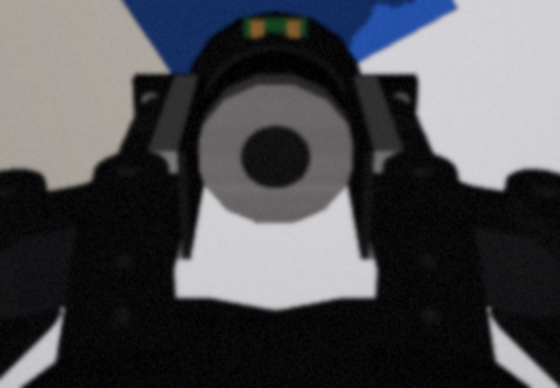

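The driver is gripped squarely. The magnet ring is centred at full-frame (257.5,265), and the ear holes are level at crop (150,98) and (401,97).

```bash
python3 - <<'E'
from h import *
s=dict(ee_pos=[0,0,0],eef_rot=np.eye(3))
print(pt("wrist",(120+275/2,190+150/2),.153,s))
a,b=[pt("wrist",(120+x/2,190+y/2),.179,s) for x,y in((150,98),(401,97))];print(a,b)
print("bottle",pt("scene",(400,238),0),pt("side",(160,172),0))
a=cv2.imread('pics/w1.png');g=cv2.cvtColor(a,cv2.COLOR_BGR2GRAY)
m=((g>60)&(g<125)).astype(np.uint8);y,x=np.mgrid[:384,:512];m[np.hypot(x-260,y-167)>41]=0
cs,_=cv2.findContours(m,0,1);c=max(cs,key=cv2.contourArea);e=cv2.fitEllipse(c);print(e)
R=np.array([[0,1,0],[1,0,0],[0,0,-1.]])
print("anvil",pt("wrist",e[0],.03,dict(ee_pos=[.5701,.2646,.3395],eef_rot=R)))
E
```

```text
[ 0.00120368 -0.00020596  0.153     ]
[ 0.00053501 -0.02982605  0.179     ] [0.00077516 0.02962019 0.179     ]
bottle [ 3.37991579e-01  3.41817944e-01 -1.11022302e-16] [0.32498043 0.31592846 0.        ]
((258.930419921875, 165.8907470703125), (66.99163055419922, 68.88291931152344), 89.69771575927734)
anvil [0.57105737 0.27150732 0.03      ]
```

In the tool's units: 0.03 m is 0.6, -0.023 m is -0.46.

```bash
python3 shift.py '{"segments": [[0.02, 1.1, -0.46, 0, 0], [0.02, 1.1, -0.46, 0, 0], [0.02, 1.1, -0.46, 0, 0], [0.02, 1.1, -0.46, 0, 0], [0.02, 1.14, -0.46, 0, 0], [0.02, 0, 0, 0.6, 0], [0.02, 0, 0, 0.5, 0], [0.02, 0, 0, 0, 0]]}'; python3 -c "
from h import *
for n in ('side','scene'):snap(n,n+'1.png')"
```

```text
t: 6.9
ee_pos: [0.5709, 0.2705, 0.2258]
eef_rot: [[0.755, 0.656, -0.005], [0.656, -0.755, -0.003], [-0.005, -0.001, -1.0]]
force: [-0.8, -0.3, -0.2]
gripper_width: 0.0306
grasp_force: 59.0
```

```bash
python3 shift.py '{"segments": [[0.02, 0, 0, 0.1, 0], [0.02, 0, 0, 0.08, 0], [0.02, 0, 0, 0.04, 0], [0.02, 0, 0, 0, 0], [0.02, 0, 0, 0, 0]]}'; python3 shift.py '{"segments": [[0.02, 0, 0, 0.04, 0], [0.02, 0, 0, 0.02, 0], [0.02, 0, 0, 0, 0], [0.02, 0, 0, 0, 0]]}'
```

```text
t: 7.62
ee_pos: [0.5718, 0.271, 0.2178]
eef_rot: [[0.755, 0.656, 0.0], [0.656, -0.755, 0.0], [0.0, 0.0, -1.0]]
force: [-0.5, 0.7, -0.5]
gripper_width: 0.0306
grasp_force: 59.1
t: 8.12
ee_pos: [0.5719, 0.271, 0.2147]
eef_rot: [[0.754, 0.656, 0.0], [0.656, -0.754, 0.0], [0.0, 0.0, -1.0]]
force: [0.7, 0.4, 0.6]
gripper_width: 0.0306
grasp_force: 59.2
```

```bash
python3 shift.py '{"segments": [[0.02, 0, 0, 0.02, 0], [0.02, 0, 0, 0, 0], [0.02, 0, 0, 0, 0]]}'; python3 shift.py '{"segments": [[0.02, 0, 0, 0.02, 0], [0.02, 0, 0, 0, 0], [0.02, 0, 0, 0, 0]]}';python3 shift.py '{"segments": [[0.02, 0, 0, 0.02, 0], [0.02, 0, 0, 0, 0], [0.02, 0, 0, 0, 0]]}'
```

```text
t: 8.5
ee_pos: [0.5718, 0.271, 0.2137]
eef_rot: [[0.755, 0.656, 0.0], [0.656, -0.755, -0.0], [0.0, 0.0, -1.0]]
force: [-0.6, -0.0, -0.2]
gripper_width: 0.0304
grasp_force: 59.2
t: 8.88
ee_pos: [0.5719, 0.271, 0.2131]
eef_rot: [[0.755, 0.656, 0.0], [0.656, -0.755, 0.0], [0.0, -0.0, -1.0]]
force: [-1.1, -0.2, 7.9]
gripper_width: 0.0303
grasp_force: 60.4
t: 9.25
ee_pos: [0.5719, 0.2709, 0.213]
eef_rot: [[0.755, 0.656, 0.0], [0.656, -0.755, 0.0], [0.0, -0.0, -1.0]]
force: [-7.3, -2.9, 24.5]
gripper_width: 0.0307
grasp_force: 62.9
```

```bash
python3 shift.py '{"segments": [[0.02, 0, 0, 0, 0], [0.02, 0, 0, 0, 0], [0.02, 0, 0, 0, 0], [0.02, 0, 0, 0, 0], [0.02, 0, 0, 0, 0], [0.02, 0, 0, 0, 0]]}'; python3 -c "
from h import *
_,a=snap('side','side2.png');_,b=snap('scene','scene2.png')
cv2.imwrite('pics/v2.png',np.hstack([cv2.resize(a[90:190,160:290],None,fx=3,fy=3),cv2.resize(b[190:290,260:390],None,fx=3,fy=3)]))"
```

```text
t: 10.0
ee_pos: [0.5719, 0.271, 0.213]
eef_rot: [[0.755, 0.656, 0.0], [0.656, -0.755, 0.0], [0.001, -0.0, -1.0]]
force: [-8.0, -2.7, 23.8]
gripper_width: 0.0303
grasp_force: 62.9
```

View pics/v2.png

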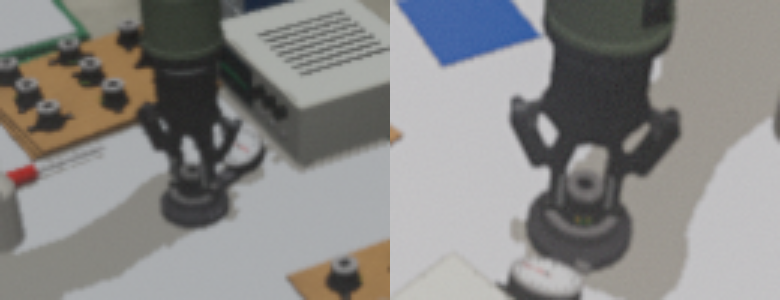

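Measured with the rim flat on the anvil at about 24 N for roughly 1.1 s. The view shows the driver seated on the anvil, so I'm going on to the socket.

```bash
python3 shift.py '{"segments": [[0.02, 0, 0, -0.4, 0], [0.02, 0, 0, -0.8, 0], [0.02, -0.6, 0.52, -0.8, 0], [0.02, -0.9, 0.76, 0, 0], [0.02, -0.9, 0.76, 0, 0], [0.02, -0.9, 0.76, 0, 0], [0.02, -0.9, 0.76, 0, 0], [0.02, -0.9, 0.76, 0, 0]]}'; python3 shift.py '{"segments": [[0.02, -0.9, 0.76, 0, 0], [0.02, -0.9, 0.76, 0, 0], [0.02, -0.88, 0.76, 0, 0], [0.02, 0, 0, 0, -5], [0.02, 0, 0, 0, -5], [0.02, 0, 0, 0, -5], [0.02, 0, 0, 0, -5], [0.02, 0, 0, 0, -5]]}';python3 shift.py '{"segments": [[0.02, 0, 0, 0, -5], [0.02, 0, 0, 0, -2.75], [0.02, 0, 0, 0, 0], [0.02, 0, 0, 0, 0]]}'; python3 - <<'E'
from h import *
s=ctrl.observe();R=s['eef_rot'];print(s['q'],np.degrees(np.arctan2(R[1,1],R[0,1])),R.T@(np.array([.4948,-.2333,.25])-s['ee_pos']))
E
```

```text
t: 11.1
ee_pos: [0.5206, -0.0611, 0.3125]
eef_rot: [[0.754, 0.656, 0.001], [0.656, -0.754, 0.0], [0.001, 0.0, -1.0]]
force: [1.3, -0.1, -1.0]
gripper_width: 0.0307
grasp_force: 59.1
t: 12.1
ee_pos: [0.4948, -0.2334, 0.3123]
eef_rot: [[-0.023, 1.0, 0.0], [1.0, 0.023, -0.0], [-0.0, 0.0, -1.0]]
force: [-0.7, -0.6, -1.3]
gripper_width: 0.0304
grasp_force: 59.1
t: 12.6
ee_pos: [0.4948, -0.2334, 0.312]
eef_rot: [[-0.282, 0.959, 0.0], [0.959, 0.282, -0.0], [-0.0, 0.0, -1.0]]
force: [0.7, 1.2, -1.7]
gripper_width: 0.0308
grasp_force: 59.1
[ 24.96434523  29.90252921  -8.05566598 108.05279434   5.96024455
  42.43560806  29.92992958] 16.365764651991025 [9.88509208e-05 2.31534282e-05 6.19562887e-02]
```

```bash
python3 shift.py '{"segments": [[0.02, -0.016, 0, 0.6, -0.1], [0.02, 0, 0, 0.32, 0], [0.02, 0, 0, 0, 0], [0.02, 0, 0, 0, 0]]}'; python3 - <<'E'
from h import *
s,a=snap('wrist','w6f.png');cv2.imwrite('pics/w6.png',cv2.resize(a[150:384,120:400],None,fx=2,fy=2));p=s['ee_pos'];R=s['eef_rot'];print(p)
b=a.astype(int);B,G,Rr=b[...,0],b[...,1],b[...,2]
for m in ((B>Rr+60)&(B>G+40),(Rr>G+70)&(Rr>B+70)):
    for x in blobs(m): print(x,pt('wrist',x[1],.067,s))
E
```

```text
t: 13.1
ee_pos: [0.4953, -0.2341, 0.2663]
eef_rot: [[-0.287, 0.958, 0.001], [0.958, 0.287, -0.0], [-0.0, 0.0, -1.0]]
force: [0.7, -0.6, -1.1]
gripper_width: 0.0305
grasp_force: 59.1
[ 0.4953384  -0.23410085  0.26632489]
(np.int32(175), [182.2, 221.0]) [ 0.45664327 -0.24391285  0.067     ]
(np.int32(169), [332.1, 220.9]) [ 0.53279355 -0.221097    0.067     ]
(np.int32(316), [3.6, 289.7]) [ 0.36528969 -0.31687098  0.067     ]
(np.int32(230), [257.0, 147.5]) [ 0.48340601 -0.19496691  0.067     ]
(np.int32(56), [214.5, 202.7]) [ 0.47049288 -0.22907199  0.067     ]
(np.int32(50), [299.9, 202.6]) [ 0.51310749 -0.21627717  0.067     ]
```

View pics/w6.png

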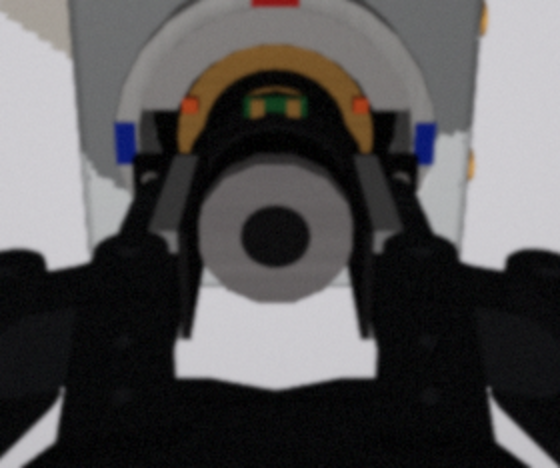

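The collar's blue marks sit symmetrically about the driver, at (182,221) and (332,221). The centre needs about +1 mm in tool x.

In the tool's units: 0.001 m is 0.02, 0.008 m is 0.16.

```bash
python3 shift.py '{"segments": [[0.02, 0.02, 0, 0.16, 0], [0.02, 0, 0, 0.12, 0], [0.02, 0, 0, 0.08, 0], [0.02, 0, 0, 0, 0], [0.02, 0, 0, 0, 0]]}'; python3 shift.py '{"segments": [[0.02, 0, 0, 0.06, 0], [0.02, 0, 0, 0, 0], [0.02, 0, 0, 0, 0]]}'
```

```text
t: 13.78
ee_pos: [0.4948, -0.2331, 0.2477]
eef_rot: [[-0.288, 0.958, -0.0], [0.958, 0.288, 0.0], [0.0, -0.0, -1.0]]
force: [0.9, 1.2, -0.7]
gripper_width: 0.0305
grasp_force: 58.9
t: 14.15
ee_pos: [0.4949, -0.2332, 0.2449]
eef_rot: [[-0.288, 0.958, 0.0], [0.958, 0.288, -0.0], [-0.0, 0.0, -1.0]]
force: [0.6, -0.7, 2.0]
gripper_width: 0.0308
grasp_force: 59.6
```

```bash
python3 shift.py '{"segments": [[0.02, 0, 0, 0.04, 0], [0.02, 0, 0, 0, 0], [0.02, 0, 0, 0, 0]]}'; python3 shift.py '{"segments": [[0.02, 0, 0, 0.04, 0], [0.02, 0, 0, 0.04, 0], [0.02, 0, 0, 0, 0], [0.02, 0, 0, 0, 0]]}'
```

```text
t: 14.52
ee_pos: [0.4949, -0.2332, 0.2428]
eef_rot: [[-0.288, 0.958, 0.0], [0.958, 0.288, -0.0], [-0.0, 0.0, -1.0]]
force: [1.1, -1.1, 4.9]
gripper_width: 0.0307
grasp_force: 59.9
t: 15.02
ee_pos: [0.4949, -0.2332, 0.239]
eef_rot: [[-0.288, 0.958, 0.0], [0.958, 0.288, -0.0], [-0.0, 0.0, -1.0]]
force: [0.3, -1.1, 7.8]
gripper_width: 0.0304
grasp_force: 60.4
```

In the tool's units: 0.0006 m is 0.012, 5 degrees is 2.5.

```bash
python3 shift.py '{"segments": [[0.02, 0, 0, 0.012, 0], [0.02, 0, 0, 0, 2.5], [0.02, 0, 0, 0, 2.5], [0.02, 0, 0, 0, 2.5], [0.02, 0, 0, 0, 2.5], [0.02, 0, 0, 0, 0]]}'; python3 -c "
from bench import ctrl
print(ctrl.observe()['torque'])"
```

```text
t: 15.78
ee_pos: [0.4949, -0.2332, 0.2383]
eef_rot: [[0.059, 0.998, 0.0], [0.998, -0.059, -0.0], [-0.0, 0.0, -1.0]]
force: [-0.4, -0.7, 8.9]
gripper_width: 0.03
grasp_force: 59.6
[-0.15132822  0.13330073  0.06826393]
```

```bash
python3 shift.py '{"segments": [[0.02, 0, 0, 0, 4], [0.02, 0, 0, 0, 4], [0.02, 0, 0, 0, 4], [0.02, 0, 0, 0, 4], [0.02, 0, 0, 0, 4], [0.02, 0, 0, 0, 4], [0.02, 0, 0, 0, 4], [0.02, 0, 0, 0, 0]]}'; python3 -c "
from bench import ctrl
print(ctrl.observe()['torque'])"
```

```text
t: 16.77
ee_pos: [0.4949, -0.233, 0.2383]
eef_rot: [[0.861, 0.509, -0.0], [0.509, -0.861, -0.0], [-0.0, 0.0, -1.0]]
force: [-0.5, -0.2, 8.9]
gripper_width: 0.0305
grasp_force: 59.7
[-0.08087727  0.1266867   0.11658904]
```

```bash
python3 shift.py '{"segments": [[0.02, 0, 0, 0, 2], [0.02, 0, 0, 0, 2], [0.02, 0, 0, 0, 2], [0.02, 0, 0, 0, 1], [0.02, 0, 0, 0, 0], [0.02, 0, 0, 0, 0]]}'; python3 -c "
from bench import ctrl
print(ctrl.observe()['torque'])"
```

```text
t: 17.52
ee_pos: [0.4948, -0.2331, 0.2383]
eef_rot: [[0.958, 0.288, 0.0], [0.288, -0.958, 0.0], [0.0, 0.0, -1.0]]
force: [-1.0, 0.8, 8.8]
gripper_width: 0.0308
grasp_force: 59.6
[0.13705334 0.11157599 0.17604922]
```

```bash
for i in 1; do python3 shift.py '{"segments": [[0.02, 0, 0, 0, 1], [0.02, 0, 0, 0, 0], [0.02, 0, 0, 0, 0]]}'; python3 -c "
from bench import ctrl
print(ctrl.observe()['torque'])"; python3 shift.py '{"segments": [[0.02, 0, 0, 0, 1], [0.02, 0, 0, 0, 0], [0.02, 0, 0, 0, 0]]}'; python3 -c "
from bench import ctrl
print(ctrl.observe()['torque'])"; done
```

```text
t: 17.9
ee_pos: [0.4949, -0.233, 0.2383]
eef_rot: [[0.967, 0.254, 0.0], [0.254, -0.967, 0.0], [0.0, 0.0, -1.0]]
force: [0.7, 0.2, 9.1]
gripper_width: 0.0305
grasp_force: 59.7
[0.08975898 0.0145124  0.20507879]
t: 18.27
ee_pos: [0.495, -0.233, 0.2383]
eef_rot: [[0.975, 0.221, 0.0], [0.221, -0.975, -0.0], [0.0, 0.0, -1.0]]
force: [0.2, 0.8, 9.0]
gripper_width: 0.0309
grasp_force: 59.2
[ 0.0589402  -0.05590069  0.40236366]
```

In the tool's units: 1 degrees is 0.5.

```bash
python3 shift.py '{"segments": [[0.02, 0, 0, 0, 0.5], [0.02, 0, 0, 0, 0], [0.02, 0, 0, 0, 0], [0.02, 0, 0, 0, 0]]}'; python3 -c "
from h import *
s,a=snap('wrist');print(s['torque'],s['q']);cv2.imwrite('pics/w7.png',cv2.resize(a[130:384,120:400],None,fx=2,fy=2))"
```

```text
t: 18.77
ee_pos: [0.495, -0.233, 0.2383]
eef_rot: [[0.979, 0.204, 0.0], [0.204, -0.979, -0.0], [0.0, 0.0, -1.0]]
force: [0.0, -0.4, 9.1]
gripper_width: 0.0306
grasp_force: 59.0
[ 0.03946987 -0.00933259  0.68010822] [  6.00399208  38.29664302  18.24364891 111.26399856 -20.55415642
  33.56070699 -40.37737565]
```

View pics/w7.png

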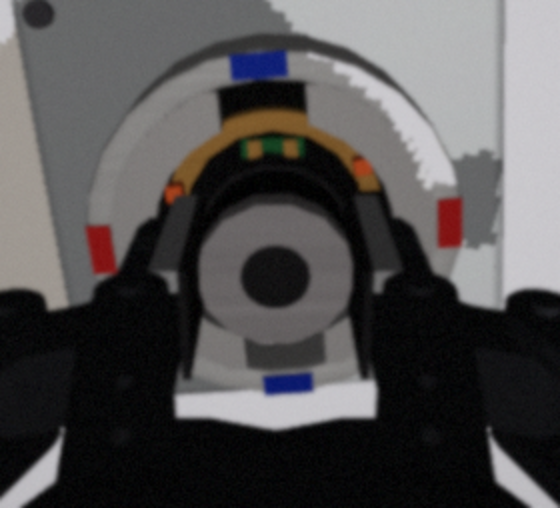

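The picture shows the ears lined up with the red marks at crop (101,249) and (450,222). The dogs have turned with them, and the wrist torque rose sharply to 0.68 N m, so the driver is hard on the stop. It is held steady at the right depth, so I'm handing in.

```bash
python3 -c "
from bench import ctrl
print(ctrl.hand_in())"
```

```text
the job is handed in; nothing more can be done
None
```

The driver was pressed flat on the gauge for about 1.1 s, then turned clockwise to the stop in the test socket, and I handed in at about 19 s with the gripper still holding it there; no verdict came back.

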